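# Digitise a bag-flap template with the tablet pen

### The arm

A 7-joint arm with a two-finger parallel gripper is mounted at the origin on the work surface. World frame = base frame: x ahead of the robot, y to its left, z up, the work surface at z = 0. Lengths are in m, angles in rad, forces in N, time in s.
With the tool pointing down it reaches from about 0.425 to 0.925 m from the base axis. Payload 6.8 kg.
Tool frame: the origin (TCP) lies between the finger pads; the fingertips stand r.tips_ahead ahead of it and the grasp point (between the pads) lies 5 mm behind it (r.tips_ahead is the distance from the TCP to the fingertips, in m); z points along the fingers, y is the line along which they close (so a half turn about z gives the same grasp; the last joint's range is limited). The gripper opens to 85 mm and grips with 20 to 120 N. Pads are 22 mm wide; open, the fingers measure 114 mm over their backs; the gripper's body (76 mm by 85 mm) begins 54 mm behind the grasp point. The pads swing forward as they close: fully open they stand 13 mm farther back than shut.
Start: joints at [-1.343, 0.477, 0.022, 1.555, -0.011, 1.109, -0.083], TCP at [0.222, 0.637, 0.245] pointing down, gripper open.
Joint ranges: [-2.96, 2.96], [-0.34, 2.1], [-1.41, 1.46], [0.24, 2.44], [-1.37, 4.51], [0.17, 1.92], [-2.96, 2.96]. Speed limits (rad/s): [2.39, 2.39, 3.14, 3.14, 3.14, 3.14, 3.14].

### API

Orientations are given as a rotation vector (axis times angle).
In Python, from bench import r gives the robot as it stands.
- The arm moves only by the tool move_arm, never from a script. Its argument "rows" is one flat list of numbers, 4 for each row, row after row: the shift along the tool's x, y, z in cm, then the turn about the tool's z in degrees. In form: [tx, ty, tz, twist, tx, ty, tz, twist, ...]. A call has 1 to 10 rows; each row is the pose to reach, as a shift and turn from the pose commanded when the call began, along the tool's axes at that moment; what a row does not reach only later rows make up. A row lasts 1/8 s, in which the tool goes at most 62.5 mm and 10.7 degrees, less where a joint would pass 70% of its speed; a pose out of reach is approached as far as the arm can. A call with a gripper value outside its range is refused whole. "fingers" is the opening, from 0 (shut) to 1 (fully open), set as the call begins (left out, the last holds). The fingers move at their own pace and stop on an object; "newtons" is the grip in N (left out, the last holds). Time passes only in rows, so rows that repeat a pose let the fingers close. It gives the time, the measured TCP pose, the force, the opening and the grip force at its end, in the units of the state.
- r.get_obs(): the state, without advancing time (a new reading comes with each control period).
- r.grab_frame(name): name is "scene" or "top" or "wrist"; returns the picture (480x640x3 uint8, blue, green, red); there is no depth.
- r.camera_params(name): a dict with "fx", "fy", "cx", "cy" (pixels), "world_from_camera" (4x4, takes a point from camera to world coordinates). Camera axes: x right, y down, z forward; pixel columns grow to the right and rows downward; lengths in m; the calibration is good to about 2 mm. A picture is of the moment at which its call begins: read the wrist's pose just before it. camera_params takes no time and is no camera call; for the wrist camera it gives the pose at the moment of the call.
- r.hand_in(): hands the job in; it is judged then, once.
The state is a dict: "clock": time; "joints": joint angles; "qvel": joint speeds; "tau": joint torques, N m; "tcp_pos": TCP position; "orientation": TCP orientation; "contact_force": force on the tool from outside, world axes, zero at the start; "moment": the same for the moment, N m; "grip_width": finger opening in m; "gripper_force": force on a finger pad.
Only numpy, scipy, OpenCV 4.12 (cv2) and the standard library are available. Lean on these libraries where they do the work, as an engineer would, in place of code of your own. Each camera call takes 0.05 s, during which the arm holds its last target. There are 200 camera calls.

### The job

Digitise the plywood flap template that is taped to the tablet: take the pen from its wooden stand and, with the pen upright, touch its nib on the middle of the red dot, then the green, then the blue, resting about half a second on each, pressing only lightly and lifting clear in between so that the pen touches nothing else on the tablet or template. Then put the pen back in its stand and press the foot switch's treadle down to its stop for about half a second to save the piece, and let it come up again. Do not push aside the weight on the template or the other things on the bench.

Things in the scene. Friction and masses are not known exactly. Their poses are not given: they have to be found in the camera images.
- stylus: Cordless pen, light grey with a black sleeve and cap, round straight barrel 16 mm in diameter, 152 mm long, about 55 g, tapering over its last 16 mm to a white nib 4.4 mm thick; at the start it stands upright, nib down, in the wooden stand, its upper 95 mm showing. Origin at the end of the unpressed nib; z runs along the pen towards its blunt end.
- stylus_tip (a point): The very end of the pen's white nib. The nib is sprung: it yields up to 5 mm into the pen, needing about 0.8 N to start and 2 N at full travel; beyond that it is solid.
- pen_stand: Fixed dark walnut block, 76 x 76 x 66 mm high, with one upright round 18 mm bore in the middle of its top, chamfered 4 mm. Origin at the centre of the underside, z up. The parked pen's nib end is on the bore's axis, 9 mm above this origin. It may stand left or right of the tablet.
- template: Fixed bag-flap template of pale plywood, 150 x 220 x 4 mm, two corners rounded, pricked with tiny dark stitch holes along its edges, taped flat on the tablet. Origin at the centre of its underside; x along its 150 mm side towards the straight taped edge, y along its 220 mm side, z up.
- tablet: Fixed black digitising tablet, 220 x 340 x 10 mm, under the template. Origin at the centre of its underside, z up.
- dot_red: Flat round red sticker, 18 mm in diameter, on the top face of the template. Origin at its centre on that face, 14 mm above the bench.
- dot_green: Flat round green sticker, 18 mm in diameter, on the top face of the template. Origin at its centre on that face. Which colour is where changes.
- dot_blue: Flat round blue sticker, 18 mm in diameter, on the top face of the template. Origin at its centre on that face.
- treadle (a joint): Hinge of the foot switch's treadle in rad: 0 up (at rest, sloping up at 0.2 rad away from its hinge), 0.2 pressed to the stop (level). A spring returns it; pressing at the pad point takes about 5 N to start and 10 N at the stop.
- treadle_pad (a point): Point to press: top of the black ribbed treadle, midway across its 84 mm width, 115 mm from the hinge line and 33 mm from the free end; 57 mm above the bench at rest, 34 mm at the stop. The foot switch has a yellow base 180 x 110 mm, fixed to the bench left or right of the tablet.
- treadle_hinge (a point): On the treadle's hinge axis (30 mm above the bench), midway across; the line from here to the pad point runs along the treadle.
- weight: Loose steel pattern weight with a leather top, 44 mm in diameter, 24 mm high, 270 g, standing on the template. Origin at the centre of its underside.
- spool: Loose wooden spool of rust-brown thread, 56 mm in diameter, 78 mm high, upright on the bench. Origin at the centre of its underside.
- pliers: Loose pliers with blue handles, 190 mm long, lying on the bench.
- mallet: Loose pale mallet, head 48 mm in diameter and 86 mm long, 230 mm long overall, lying on the bench.
- tumbler: Loose blue steel tumbler with a black lid, 72 mm in diameter, 124 mm high, standing on the bench.

How it is judged:
By the outcome, as a careful person would: the job done as asked, in the order asked, and still so for the second after the job is handed in, with the robot touching nothing.
It also fails if it takes over 72 s, if anything falls off the work surface, if the arm or the gripper's body presses on something with over 40 N, if the wrist force passes 120 N, or if a joint passes its speed limit or range.

## Working session

There is one attempt and no reset: what is moved stays moved. The work goes in short steps, Python scripts to look and compute and a tool call to move; the robot and the scene stay as the last step left them, time stands still between calls to the robot, and variables do not carry over. Pictures are saved under pics/ and viewed, at most 10 in all, crops included, and the job is handed in when it is done.

Besides the shell and the picture viewer there is one more tool, called as name(argument=value, ...) on one line, values as JSON. move_arm: Moves the arm, as the interface text tells. Its arguments: {"type":"object","properties":{"rows":{"type":"array"},"fingers":{"type":"number"},"newtons":{"type":"number"}},"required":["rows"]}

```bash
mkdir -p pics; python3 - <<'E'
from bench import r
import cv2,numpy as np
for n in ("scene","top"):
    cv2.imwrite(f"pics/{n}0.png",r.grab_frame(n)); p=r.camera_params(n); print(n,p["fx"],p["cx"],p["cy"],np.round(p["world_from_camera"],3).tolist())
o=r.get_obs(); print(o["clock"],o["tcp_pos"],o["orientation"],r.tips_ahead,o["contact_force"],o["grip_width"])
E
```

```text
scene 572.801938730863 326.4421060726624 235.0795888294604 [[-0.159, 0.658, -0.736, 1.581], [0.987, 0.105, -0.119, 0.183], [-0.001, -0.746, -0.666, 1.001], [0.0, 0.0, 0.0, 1.0]]
top 616.1920968372647 314.1357078047769 249.16039569181348 [[-0.092, -0.975, 0.202, 0.233], [-0.996, 0.089, -0.024, 0.036], [0.006, -0.203, -0.979, 1.715], [0.0, 0.0, 0.0, 1.0]]
0.1 [0.22227283 0.63681483 0.24441828] [-5.24982948e-01 -3.09724830e+00  2.58938555e-03] 0.014 [-0.53311848  0.03055654 -0.2113793 ] 0.08558881937394128
```

View pics/top0.png

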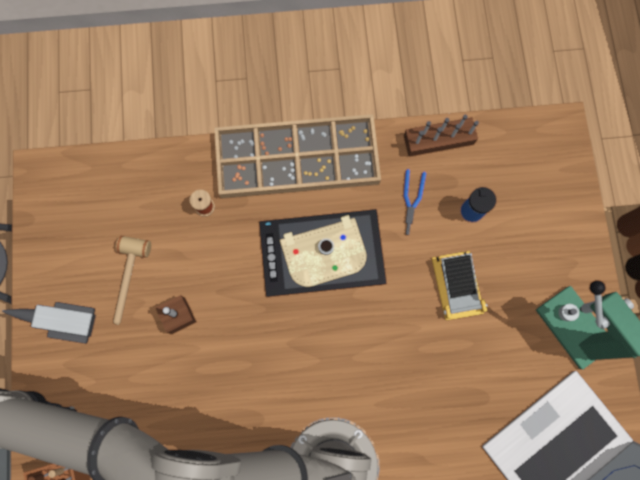

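View pics/scene0.png

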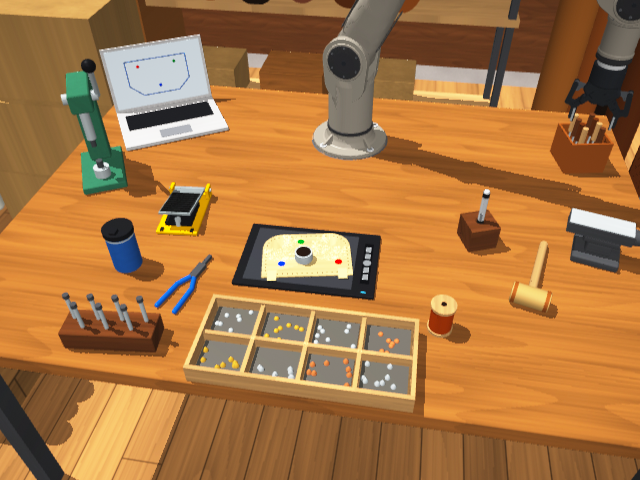

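```bash
cat > h.py <<'E'
from bench import r
import cv2,numpy as np
from scipy.spatial.transform import Rotation as R
def ray(p,u,v):
    T=np.array(p["world_from_camera"]); d=T[:3,:3]@[(u-p["cx"])/p["fx"],(v-p["cy"])/p["fy"],1]; return T[:3,3],d
def at(p,u,v,z):
    c,d=ray(p,u,v); return c+d*(z-c[2])/d[2]
def proj(p,X):
    T=np.array(p["world_from_camera"]); c=T[:3,:3].T@(np.array(X)-T[:3,3]); return p["fx"]*c[0]/c[2]+p["cx"],p["fy"]*c[1]/c[2]+p["cy"]
def dots(im,box=None):
    hsv=cv2.cvtColor(im,cv2.COLOR_BGR2HSV); out={}
    m0=np.zeros(im.shape[:2],np.uint8)
    if box: m0[box[1]:box[3],box[0]:box[2]]=255
    else: m0[:]=255
    for k,rs in dict(red=[(0,5),(174,180)],green=[(50,80)],blue=[(108,130)]).items():
        m=sum(cv2.inRange(hsv,(a,140,80),(b,255,255)) for a,b in rs)&m0
        n,l,s,c=cv2.connectedComponentsWithStats(m)
        out[k]=[(s[i,4],*np.round(c[i],1)) for i in np.argsort(-s[1:,4])[:2]+1] if n>1 else []
    return out
def local(X):  # shift of the TCP target X in tool axes, cm, from measured pose
    o=r.get_obs(); return R.from_rotvec(o["orientation"]).inv().apply(np.array(X)-o["tcp_pos"])*100
E
python3 - <<'E'
from h import *
for n,b in (("top",(275,215,370,290)),("scene",(260,230,355,280))):
    p=r.camera_params(n); im=cv2.imread(f"pics/{n}0.png")
    for k,v in dots(im,b).items(): print(n,k,v,[at(p,*x[1:],.014).round(4) for x in v])
p=r.camera_params("top");s=r.camera_params("scene")
print("pen top",at(p,167,311,.161),at(s,486,192,.161),"stand",at(p,177,315,.066))
print("treadle",at(p,459,277,.05),at(s,183,203,.05),"free/hinge?",at(p,458,258,.06),at(p,465,304,.03))
print(R.from_rotvec(r.get_obs()["orientation"]).as_matrix().round(3))
A=cv2.imread("pics/top0.png");B=cv2.imread("pics/scene0.png")
c=lambda I,u,v:cv2.resize(I[v-38:v+37,u-50:u+50],(400,300),interpolation=cv2.INTER_CUBIC)
cv2.imwrite("pics/c1.png",np.vstack([np.hstack([c(A,175,313),c(A,460,285)]),np.hstack([c(B,482,220),c(B,185,207)])]))
p=r.camera_params("wrist");print(p["fx"],np.round(p["world_from_camera"],3))
E
```

```text
top red [(np.int32(18), np.float64(295.3), np.float64(251.1))] [array([0.5821, 0.047 , 0.014 ])]
top green [(np.int32(4), np.float64(334.5), np.float64(267.5))] [array([ 0.5254, -0.0584,  0.014 ])]
top blue [(np.int32(10), np.float64(342.8), np.float64(237.0))] [array([ 0.6105, -0.0905,  0.014 ])]
scene red [(np.int32(21), np.float64(337.9), np.float64(261.3))] [array([0.5819, 0.0506, 0.014 ])]
scene green [(np.int32(21), np.float64(300.6), np.float64(241.3))] [array([ 0.5248, -0.054 ,  0.014 ])]
scene blue [(np.int32(22), np.float64(281.0), np.float64(263.3))] [array([ 0.6109, -0.0861,  0.014 ])]
pen top [0.42793421 0.38125091 0.161     ] [0.43946668 0.38730615 0.161     ] stand [0.42673273 0.376273   0.066     ]
treadle [ 0.46172447 -0.39335658  0.05      ] [ 0.46447671 -0.38286697  0.05      ] free/hinge? [ 0.51280302 -0.39542001  0.06      ] [ 0.38858222 -0.40443952  0.03      ]
[[-0.944  0.33  -0.   ]
 [ 0.33   0.944 -0.002]
 [-0.    -0.002 -1.   ]]
349.6714681431026 [[ 0.33   0.897  0.292  0.147]
 [ 0.944 -0.314 -0.103  0.661]
 [-0.001  0.31  -0.951  0.374]
 [ 0.     0.     0.     1.   ]]
```

View pics/c1.png

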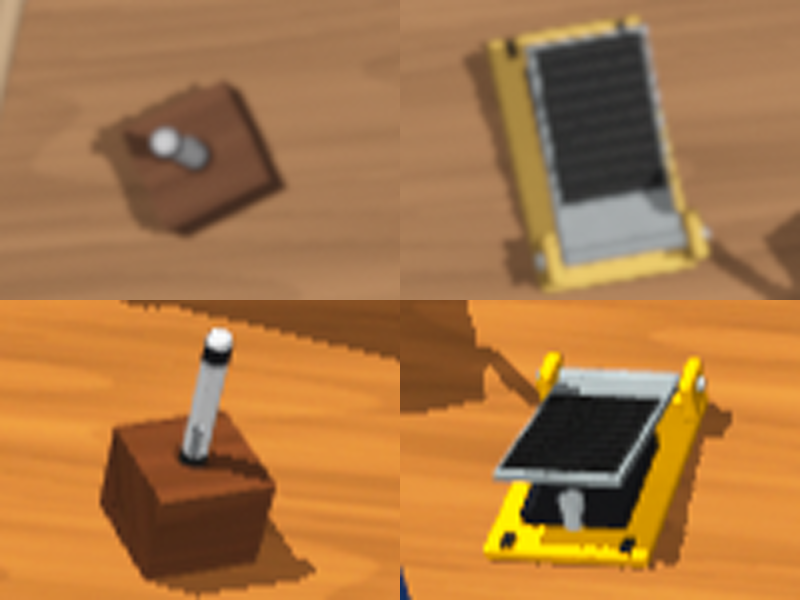

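move_arm(rows=[-6,-3.7,0,0,-12,-7.4,0,0,-18,-11,0,0,-23,-14,0,0,-25,-15.5,0,0,-25,-15.5,0,0])

```text
clock: 0.85
tcp_pos: [0.4105, 0.4043, 0.2451]
orientation: [0.537, 3.094, -0.003]
contact_force: [0.1, 0.4, -0.6]
grip_width: 0.0854
gripper_force: 0.0
```

```bash
python3 - <<'E'
from h import *
import pickle
p=r.camera_params("wrist"); im=r.grab_frame("wrist"); cv2.imwrite("pics/w1.png",im)
pickle.dump(p,open("w1.pkl","wb")); o=r.get_obs(); print(o["clock"],o["tcp_pos"],o["qvel"].round(3),proj(p,(.43,.381,.161)),proj(p,(.43,.381,.066)))
E
```

```text
0.9 [0.40849313 0.40685912 0.24515448] [-0.038  0.01  -0.049 -0.015 -0.01  -0.003 -0.008] (np.float64(303.0537591217255), np.float64(292.98999894239273)) (np.float64(308.59119608402955), np.float64(247.17692772430436))
```

View pics/w1.png

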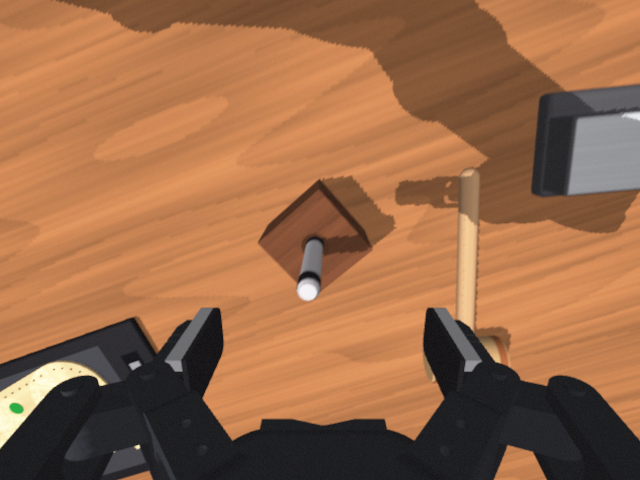

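```bash
python3 - <<'E'
from h import *
import pickle
p=pickle.load(open("w1.pkl","rb"))
print(at(p,308,290,.161),at(p,314.5,244,.066))
for c in [(319,182),(371,244),(259,242)]: print(c,at(p,*c,.066))
o=r.get_obs(); print(o["tcp_pos"],o["orientation"],local((.43,.38,.245)))
E
```

```text
[0.42904419 0.38491736 0.161     ] [0.42892725 0.38726316 0.066     ]
(319, 182) [0.37634849 0.41077348 0.066     ]
(371, 244) [0.44665014 0.43670914 0.066     ]
(259, 242) [0.40971082 0.33944951 0.066     ]
[0.40849313 0.40685912 0.24515448] [ 5.30947691e-01  3.09639423e+00 -9.27697942e-04] [-2.92263693 -1.81596518  0.01681344]
```

move_arm(rows=[-2.8,-1.3,1,0,-2.8,-1.3,6,0,-2.8,-1.3,10,0,-2.8,-1.3,12.5,0,-2.8,-1.3,12.5,0,-2.8,-1.3,12.5,0,-2.8,-1.3,12.5,0])

```text
clock: 1.78
tcp_pos: [0.43, 0.3881, 0.1217]
orientation: [0.524, 3.096, 0.004]
contact_force: [1.0, 0.1, 0.7]
grip_width: 0.0852
gripper_force: 0.0
```

```bash
python3 - <<'E'
from h import *
im=r.grab_frame("wrist"); p=r.camera_params("wrist");cv2.imwrite("pics/w2.png",im)
o=r.get_obs(); print(o["clock"],o["tcp_pos"],o["orientation"],local((.429,.3865,.12)),proj(p,(.429,.3865,.161)),proj(p,(.429,.3865,.12)))
t=R.from_rotvec(o["orientation"])
for s in(-1,1):print(proj(p,o["tcp_pos"]+t.apply([0,s*.0427,.01])))
E
```

```text
1.825 [0.42997039 0.38793518 0.12160714] [0.52437251 3.09637147 0.00323521] [ 0.04449737 -0.1678228   0.16030717] (np.float64(323.96861078936206), np.float64(392.6821577079073)) (np.float64(323.3615488110707), np.float64(323.41130608498634))
(np.float64(232.02944917058898), np.float64(314.4784178871025))
(np.float64(422.02995215188656), np.float64(314.22814870700813))
```

View pics/w2.png

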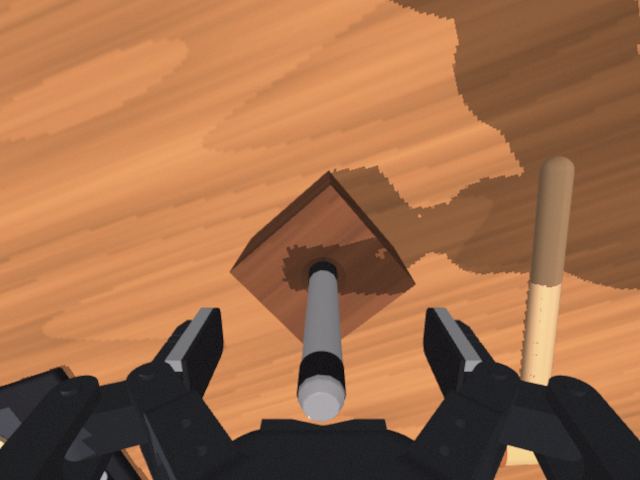

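```bash
python3 - <<'E'
from h import *
p=r.camera_params("wrist")
for u,v,z in((321,403,.161),(321.5,356,.1465),(323,270,.066)): print(at(p,u,v,z),local(at(p,u,v,z)))
E
```

```text
[0.43248268 0.38428527 0.161     ] [-0.36043859 -0.2531726  -3.93958104]
[0.42590631 0.38675627 0.1465    ] [ 0.34300728 -0.23960258 -2.49009   ]
[0.42708948 0.38721492 0.066     ] [ 0.25260476 -0.17521298  5.56014501]
```

move_arm(rows=[0.1,-0.2,0,0,0.1,-0.2,0,0])

```text
clock: 2.08
tcp_pos: [0.4279, 0.3854, 0.1207]
orientation: [0.525, 3.097, 0.001]
contact_force: [0.0, -0.4, 0.2]
grip_width: 0.0853
gripper_force: 0.0
```

move_arm(rows=[0,0,0,0,0,0,0,0,0,0,0,0,0,0,0,0,0,0,0,0,0,0,0,0,0,0,0,0,0,0,0,0], fingers=0, newtons=40)

```text
clock: 3.08
tcp_pos: [0.4281, 0.3865, 0.1206]
orientation: [0.524, 3.097, 0.003]
contact_force: [0.4, 5.0, -1.2]
grip_width: 0.0148
gripper_force: 39.3
```

move_arm(rows=[0,0.1,0,0,0,0.1,0,0,0,0.1,0,0])

```text
clock: 3.45
tcp_pos: [0.4283, 0.3867, 0.1205]
orientation: [0.525, 3.097, 0.001]
contact_force: [0.1, 4.1, 1.9]
grip_width: 0.0147
gripper_force: 39.4
```

move_arm(rows=[0,0.15,0,0,0,0.15,0,0,0,0.15,0,0])

```text
clock: 3.82
tcp_pos: [0.4288, 0.3872, 0.1201]
orientation: [-0.526, -3.097, 0.002]
contact_force: [0.9, 1.3, 0.7]
grip_width: 0.0147
gripper_force: 38.8
```

move_arm(rows=[0,0,-3,0,0,0,-7,0,0,0,-10,0,-3,-4.5,-10,0,-6,-9,-10,0,-9,-13.5,-10,0,-12,-18,-10,0,-15,-22,-10,0,-15.5,-23,-10,0,-15.5,-23,-10,0])

```text
clock: 5.08
tcp_pos: [0.4987, 0.1188, 0.2198]
orientation: [-0.528, -3.096, 0.001]
contact_force: [0.3, 1.7, -0.9]
grip_width: 0.0149
gripper_force: 38.9
```

move_arm(rows=[0,0,0,0,0,0,0,0])

```text
clock: 5.32
tcp_pos: [0.4989, 0.1212, 0.2201]
orientation: [-0.521, -3.098, -0.0]
contact_force: [0.9, 0.5, 0.2]
grip_width: 0.015
gripper_force: 38.9
```

```bash
python3 - <<'E'
from h import *
import pickle
im=r.grab_frame("wrist"); p=r.camera_params("wrist");cv2.imwrite("pics/w3.png",im);pickle.dump(p,open("w3.pkl","wb"))
o=r.get_obs(); print(o["clock"],o["tcp_pos"],o["orientation"],o["grip_width"])
for k,v in dots(im).items(): print(k,v,[at(p,*x[1:],.014).round(4) for x in v])
t=o["tcp_pos"];print(proj(p,t-[0,0,.111]),proj(p,t+[0,0,.041]))
E
```

```text
5.375 [0.49895802 0.12098284 0.22017775] [-5.21376975e-01 -3.09763927e+00 -1.74985166e-04] 0.014967100246784151
red [(np.int32(61), np.float64(282.6), np.float64(302.4)), (np.int32(1), np.float64(561.0), np.float64(370.0))] [array([0.5764, 0.0468, 0.014 ]), array([0.7619, 0.3169, 0.014 ])]
green [(np.int32(175), np.float64(171.4), np.float64(290.2))] [array([ 0.5244, -0.0589,  0.014 ])]
blue [(np.int32(103), np.float64(179.4), np.float64(361.8))] [array([ 0.608, -0.091,  0.014])]
(np.float64(325.3139595309005), np.float64(243.7814080225329)) (np.float64(329.113070499584), np.float64(397.4956287716891))
```

View pics/w3.png

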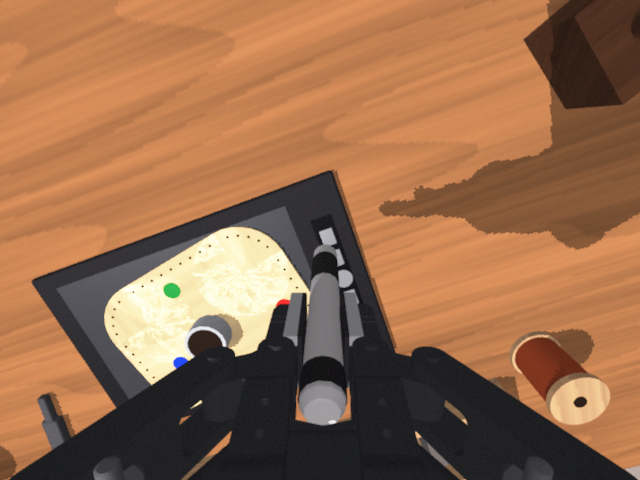

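move_arm(rows=[-5.5,-2.2,0,0,-11,-4.4,0,0,-16,-6.4,0,0,-20,-8,0,0,-20,-8,0,0,-20,-8,0,0,-20,-8,0,0])

```text
clock: 6.25
tcp_pos: [0.6611, -0.0199, 0.2202]
orientation: [-0.521, -3.097, -0.001]
contact_force: [-0.2, -0.2, 0.5]
grip_width: 0.0153
gripper_force: 38.9
```

```bash
python3 - <<'E'
from h import *
import pickle
im=r.grab_frame("wrist"); p=r.camera_params("wrist");cv2.imwrite("pics/w4.png",im);pickle.dump(p,open("w4.pkl","wb"))
o=r.get_obs(); print(o["clock"],o["tcp_pos"],o["orientation"],o["qvel"].round(3))
for k,v in dots(im).items(): print(k,v,[at(p,*x[1:],.014).round(4) for x in v])
t=o["tcp_pos"];print(proj(p,t-[0,0,.111]),proj(p,t+[0,0,.041]))
c=cv2.resize(im[190:340,240:440],(800,600),interpolation=cv2.INTER_CUBIC);cv2.imwrite("pics/w4c.png",c)
E
```

```text
6.3 [ 0.66114754 -0.02008661  0.22034331] [-5.21622111e-01 -3.09742761e+00 -1.18050819e-03] [ 0.004 -0.001  0.004 -0.003  0.001  0.001  0.002]
red [(np.int32(322), np.float64(365.9), np.float64(106.8))] [array([0.5809, 0.0471, 0.014 ])]
green [(np.int32(307), np.float64(232.3), np.float64(83.7))] [array([ 0.5241, -0.0584,  0.014 ])]
blue [(np.int32(1985), np.float64(107.5), np.float64(350.0)), (np.int32(247), np.float64(238.2), np.float64(187.5))] [array([ 0.7295, -0.3011,  0.014 ]), array([ 0.6099, -0.09  ,  0.014 ])]
(np.float64(325.2097495943028), np.float64(243.77132830102505)) (np.float64(329.18163144979934), np.float64(397.343201556131))
```

View pics/w4c.png

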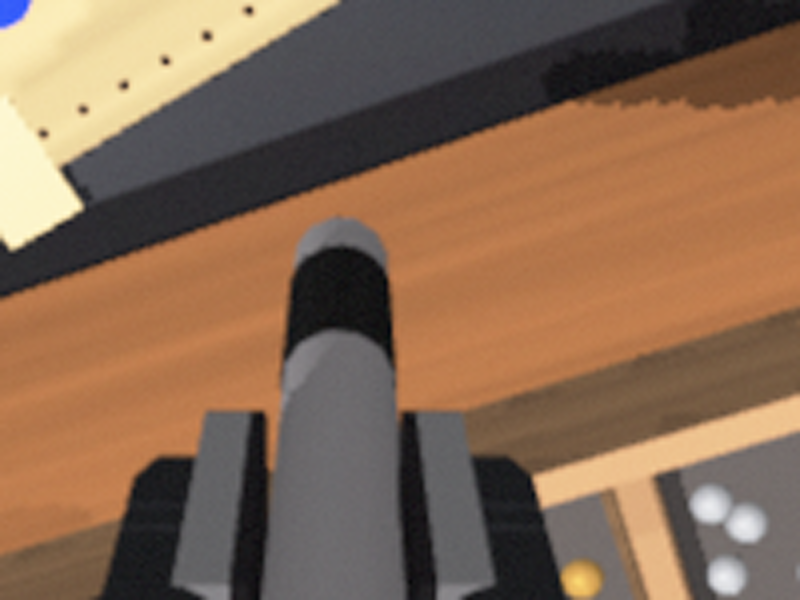

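move_arm(rows=[5,1.9,0,0,9,3.4,0,0,9.8,3.7,2,0,9.8,3.7,5.5,0,9.8,3.7,8,0,9.8,3.7,8.5,0,9.8,3.7,8.5,0,9.8,3.7,8.5,0])

```text
clock: 7.3
tcp_pos: [0.5823, 0.0456, 0.1366]
orientation: [0.524, 3.095, 0.001]
contact_force: [-0.4, 0.1, -0.8]
grip_width: 0.015
gripper_force: 38.9
```

```bash
python3 - <<'E'
from h import *
im=r.grab_frame("wrist"); p=r.camera_params("wrist")
o=r.get_obs(); print(o["clock"],o["tcp_pos"],o["contact_force"])
t=o["tcp_pos"];a=proj(p,t-[0,0,.111]);print(a,"shift from measured",local((.5809,.0471,.1251)))
for k,v in dots(im).items(): print(k,v,[at(p,*x[1:],.014).round(4) for x in v])
u,v=map(int,a)
cv2.imwrite("pics/w5.png",cv2.resize(im[v-40:v+50,u-60:u+60],(800,600),interpolation=cv2.INTER_CUBIC)); print(u-60,v-40)
E
```

```text
7.35 [0.58221203 0.04556991 0.13650736] [-0.38520279  0.42353238 -0.02399791]
(np.float64(325.1080025421307), np.float64(243.47331552636007)) shift from measured [0.17631805 0.09992172 1.14054037]
red [(np.int32(378), np.float64(326.0), np.float64(235.8))] [array([0.5803, 0.047 , 0.014 ])]
green [(np.int32(403), np.float64(165.3), np.float64(212.4))] [array([ 0.5241, -0.0587,  0.014 ])]
blue [(np.int32(669), np.float64(24.6), np.float64(455.1)), (np.int32(311), np.float64(179.2), np.float64(321.4))] [array([ 0.6908, -0.2925,  0.014 ]), array([ 0.6098, -0.0902,  0.014 ])]
265 203
```

View pics/w5.png

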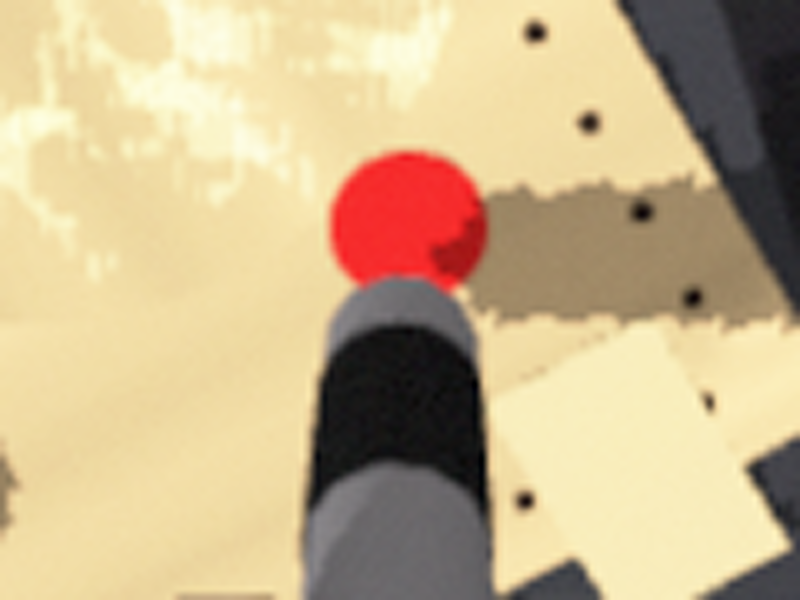

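```bash
python3 - <<'E'
from h import *
p=r.camera_params("wrist");o=r.get_obs();t=o["tcp_pos"];M=R.from_rotvec(o["orientation"])
f=lambda x,h:proj(p,t+M.apply([x,0,.111-h]))
for x,h in((.008,.016),(.0022,.0),(.0022,.004),(.008,.0),(-.0022,0),(.006,.011)):print(x,h,np.round(f(x,h),1),np.round((np.array(f(x,h))-[265,203])*6.667))
E
```

```text
0.008 0.016 [325.5 239.9] [403. 246.]
0.0022 0.0 [325.3 240.8] [402. 252.]
0.0022 0.004 [325.3 242.6] [402. 264.]
0.008 0.0 [325.3 233.1] [402. 201.]
-0.0022 0 [325.3 246.6] [402. 291.]
0.006 0.011 [325.4 240.5] [403. 250.]
```

move_arm(rows=[0.28,0.08,0.4,0,0.28,0.08,0.85,0,0.28,0.08,0.85,0,0.28,0.08,0.85,0])

```text
clock: 7.85
tcp_pos: [0.5791, 0.0471, 0.1267]
orientation: [-0.525, -3.097, 0.0]
contact_force: [-0.2, -0.1, -0.3]
grip_width: 0.0154
gripper_force: 38.9
```

```bash
cat > look.py <<'E'
from h import *
import sys
X=[float(a) for a in sys.argv[2:5]]
im=r.grab_frame("wrist"); p=r.camera_params("wrist")
o=r.get_obs(); print(o["clock"],o["tcp_pos"],o["contact_force"])
print("shift from measured",local(X))
t=o["tcp_pos"];g=proj(p,[t[0],t[1],.014]);d=proj(p,[X[0],X[1],.014])
u,v=265,203
print("crop px: tcp ground point, dot, nib",[(np.round((np.array(a)-[u,v])*6.667)) for a in(g,d,proj(p,t-[0,0,.111]))])
c=lambda im,u,v,w,h,s:cv2.resize(im[v:v+h,u:u+w],s,interpolation=cv2.INTER_CUBIC)
cv2.imwrite(sys.argv[1],c(im,u,v,120,90,(800,600)))
E
python3 look.py pics/w6.png .581 .047 .1251
```

```text
7.9 [0.57912828 0.04706848 0.12680454] [-0.06567063  0.31619319 -0.86410179]
shift from measured [-0.17896206  0.05523776  0.17045962]
crop px: tcp ground point, dot, nib [array([402., 266.]), array([407., 282.]), array([402., 271.])]
```

View pics/w6.png

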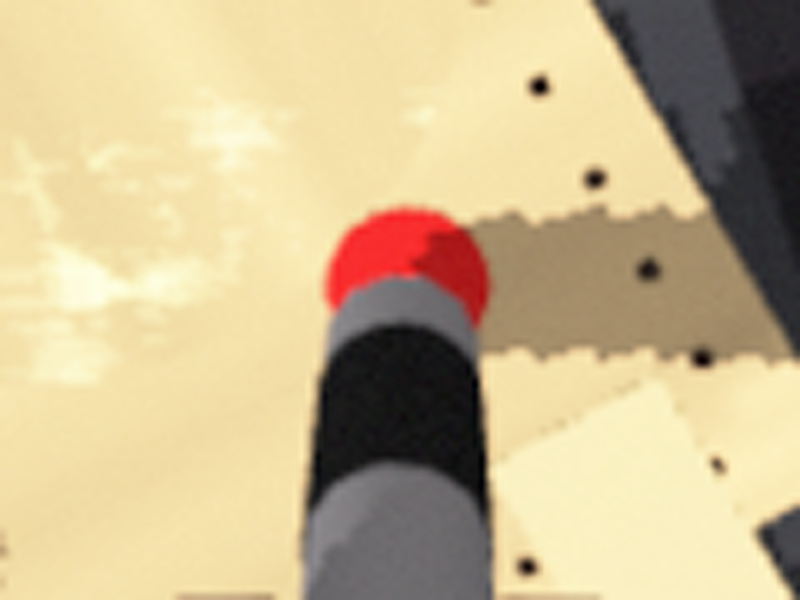

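move_arm(rows=[0,0.05,0.2,0,0,0.05,0.35,0,0,0.05,0.35,0,0,0.05,0.35,0])

```text
clock: 8.4
tcp_pos: [0.5794, 0.0475, 0.1234]
orientation: [0.525, 3.097, 0.0]
contact_force: [0.3, -1.3, 0.9]
grip_width: 0.0147
gripper_force: 39.0
```

move_arm(rows=[0,0,0.1,0,0,0,0.1,0,0,0,0.1,0])

```text
clock: 8.78
tcp_pos: [0.5793, 0.0476, 0.1223]
orientation: [0.525, 3.097, 0.0]
contact_force: [-1.0, 0.3, 2.1]
grip_width: 0.0147
gripper_force: 39.0
```

```bash
python3 - <<'E'
from h import *
f=[]
for i in range(4): r.grab_frame("wrist"); o=r.get_obs(); f.append([*o["contact_force"],o["tcp_pos"][2]])
print(np.round(f,4),o["clock"])
p=r.camera_params("scene");im=r.grab_frame("scene");print(proj(p,(.581,.047,.014)));cv2.imwrite("pics/s7.png",cv2.resize(im[30:150,270:430],(10,10)));
cv2.imwrite("pics/s7.png",cv2.resize(im[215:290,270:370],(800,600),interpolation=cv2.INTER_CUBIC))
E
```

```text
[[ 0.6776 -0.6948  1.3898  0.1223]
 [-0.6039 -0.9506  0.7409  0.1223]
 [ 0.1816  0.0955  0.7931  0.1223]
 [-0.2471 -0.5401  0.2333  0.1223]] 8.975
(np.float64(336.50945724900663), np.float64(260.8802617568912))
```

move_arm(rows=[0,0,-2,0,0,0,-5,0,0.8,-5,-5,0,1.6,-10,-5,0,1.9,-11.8,-4.5,0,1.9,-11.8,-2.5,0,1.9,-11.8,-1,0,1.9,-11.8,-1,0,1.9,-11.8,-1,0])

```text
clock: 10.15
tcp_pos: [0.5228, -0.0571, 0.1324]
orientation: [0.524, 3.098, 0.0]
contact_force: [0.6, -0.7, -0.6]
grip_width: 0.0146
gripper_force: 38.9
```

```bash
python3 look.py pics/w8.png .5241 -.0586 .1221; python3 - <<'E'
from h import *
im=cv2.imread("pics/w8.png"); hsv=cv2.cvtColor(im,cv2.COLOR_BGR2HSV); m=cv2.inRange(hsv,(50,100,30),(85,255,255)); ys,xs=np.where(m); print("green box",xs.min(),xs.max(),ys.min(),ys.max())
for x in (520,560,600,650):
    print(x,[int(a) for a in im[100:440:10,x].mean(1)])
E
```

```text
10.2 [ 0.52298289 -0.05717757  0.13270147] [ 0.4887776  -0.11173188 -0.2020018 ]
shift from measured [-0.15153135 -0.09794756  1.06022054]
crop px: tcp ground point, dot, nib [array([402., 249.]), array([393., 262.]), array([402., 271.])]
green box 320 477 196 307
520 [224, 223, 222, 220, 220, 220, 220, 220, 219, 217, 206, 143, 137, 137, 137, 135, 136, 137, 139, 140, 142, 143, 143, 154, 200, 221, 220, 220, 218, 219, 233, 243, 244, 243]
560 [222, 220, 220, 219, 220, 219, 218, 218, 217, 203, 149, 137, 136, 136, 138, 138, 139, 140, 141, 144, 144, 145, 140, 197, 222, 220, 218, 218, 216, 215, 214, 213, 212, 212]
600 [220, 220, 219, 219, 219, 217, 217, 214, 214, 212, 187, 137, 138, 139, 140, 141, 141, 145, 144, 144, 145, 144, 144, 147, 210, 216, 216, 215, 214, 212, 212, 215, 214, 217]
650 [248, 248, 246, 246, 246, 246, 244, 246, 235, 174, 143, 139, 141, 141, 140, 140, 143, 145, 145, 145, 144, 142, 143, 140, 166, 215, 213, 212, 214, 215, 216, 217, 219, 220]
```

move_arm(rows=[0,-0.05,0.5,0,0,-0.05,0.9,0,0,-0.05,1.03,0,0,-0.05,1.03,0,0,-0.05,1.03,0,0,-0.05,1.03,0,0,-0.05,1.03,0,0,-0.05,1.03,0])

```text
clock: 11.2
tcp_pos: [0.5223, -0.058, 0.122]
orientation: [0.525, 3.097, 0.0]
contact_force: [0.8, 0.1, 1.0]
grip_width: 0.0145
gripper_force: 39.1
```

```bash
cat > f.py <<'E'
from h import *
f=[]
for i in range(3): r.grab_frame("wrist"); o=r.get_obs(); f.append([*o["contact_force"]])
print(np.mean(f,0).round(2),o["tcp_pos"],o["clock"])
E
python3 f.py
```

```text
[0.4  0.13 0.99] [ 0.5222976  -0.05803633  0.12202793] 11.35
```

move_arm(rows=[0,0,-2,0,0,0,-5,0,-4,0,-5,0,-8,-0.1,-5,0,-9.1,-0.1,-4.5,0,-9.1,-0.1,-2.5,0,-9.1,-0.1,-1,0,-9.1,-0.1,-1,0,-9.1,-0.1,-1,0])

```text
clock: 12.48
tcp_pos: [0.6078, -0.0889, 0.1324]
orientation: [0.525, 3.097, 0.0]
contact_force: [0.0, -0.2, 0.2]
grip_width: 0.0147
gripper_force: 38.9
```

```bash
python3 look.py pics/w9.png .6099 -.0901 .1221; python3 - <<'E'
from h import *
im=cv2.imread("pics/w9.png"); hsv=cv2.cvtColor(im,cv2.COLOR_BGR2HSV); m=cv2.inRange(hsv,(105,130,30),(130,255,255)); ys,xs=np.where(m); print("blue box",xs.min(),xs.max(),ys.min(),ys.max())
for x in (520,560,600,650):
    print(x,[int(a) for a in im[100:440:10,x].mean(1)])
E
```

```text
12.525 [ 0.60806868 -0.08891823  0.13264027] [ 0.23979358  0.16306073 -0.11201237]
shift from measured [-0.2110116  -0.05156143  1.05417855]
crop px: tcp ground point, dot, nib [array([402., 249.]), array([397., 267.]), array([402., 271.])]
blue box 326 480 201 313
520 [204, 204, 209, 209, 209, 210, 210, 208, 207, 205, 189, 123, 126, 125, 125, 126, 127, 129, 129, 130, 132, 134, 133, 131, 155, 211, 208, 203, 200, 199, 196, 189, 185, 186]
560 [210, 210, 209, 210, 210, 209, 207, 204, 207, 170, 124, 126, 126, 127, 128, 127, 130, 132, 132, 134, 134, 132, 127, 192, 210, 196, 190, 185, 185, 184, 186, 187, 189, 193]
600 [210, 209, 209, 209, 206, 205, 203, 203, 202, 200, 150, 127, 128, 129, 130, 132, 133, 134, 130, 130, 129, 127, 124, 124, 180, 186, 186, 185, 185, 188, 191, 194, 193, 194]
650 [208, 208, 206, 203, 203, 201, 201, 201, 203, 196, 175, 129, 132, 132, 136, 134, 128, 124, 121, 120, 118, 118, 123, 145, 180, 185, 187, 190, 193, 194, 194, 195, 195, 194]
```

move_arm(rows=[-0.05,0,0.5,0,-0.05,0,0.9,0,-0.05,0,1.03,0,-0.05,0,1.03,0,-0.05,0,1.03,0,-0.05,0,1.03,0,-0.05,0,1.03,0,-0.05,0,1.03,0])

```text
clock: 13.52
tcp_pos: [0.6084, -0.0891, 0.1218]
orientation: [0.525, 3.097, 0.0]
contact_force: [0.7, -0.2, 1.8]
grip_width: 0.0146
gripper_force: 39.1
```

```bash
python3 f.py; python3 - <<'E'
from h import *
im=r.grab_frame("scene"); print(local((.4288,.3872,.1201)))
E
```

```text
[0.09 0.37 1.54] [ 0.60837692 -0.0890832   0.12172703] 13.675
[32.649027   39.05504162  0.16103045]
```

move_arm(rows=[0,0,-3,0,0,0,-8,0,1,1.2,-11,0,4,4.8,-11,0,7.5,9,-11,0,11,13.2,-11,0,14.5,17.3,-11,0,18,21.5,-11,0,21.5,25.7,-11,0,25,29.9,-11,0])

```text
clock: 14.98
tcp_pos: [0.4696, 0.2765, 0.2314]
orientation: [-0.525, -3.097, 0.002]
contact_force: [0.2, -0.5, -1.5]
grip_width: 0.015
gripper_force: 38.9
```

move_arm(rows=[3.5,4.2,0,0,6.5,7.8,0,0,7.6,9.1,0,0,7.6,9.1,0,0,7.6,9.1,0,0])

```text
clock: 15.6
tcp_pos: [0.4301, 0.3843, 0.2315]
orientation: [0.529, 3.096, -0.002]
contact_force: [0.1, 0.1, -0.7]
grip_width: 0.0146
gripper_force: 38.9
```

```bash
python3 - <<'E'
from h import *
r.grab_frame("scene"); o=r.get_obs(); print(o["clock"],o["tcp_pos"],o["orientation"],local((.4288,.3872,.1201)))
E
```

```text
15.65 [0.43020668 0.38427284 0.23159939] [ 5.29892879e-01  3.09619510e+00 -1.80862911e-03] [ 0.23635091  0.24121817 11.14955421]
```

move_arm(rows=[0.15,0.2,2,0,0.15,0.2,4,0,0.15,0.2,4,0,0.15,0.2,4,0])

```text
clock: 16.15
tcp_pos: [0.4292, 0.3883, 0.1925]
orientation: [0.527, 3.096, 0.001]
contact_force: [-0.3, -1.1, -0.9]
grip_width: 0.0152
gripper_force: 38.9
```

```bash
python3 - <<'E'
from h import *
r.grab_frame("scene"); o=r.get_obs(); print(o["clock"],o["tcp_pos"],o["orientation"],local((.4288,.3872,.1201)))
E
```

```text
16.2 [0.42913789 0.38867946 0.19270397] [5.26668866e-01 3.09616166e+00 1.75485632e-03] [-0.01154802 -0.15995936  7.26021135]
```

move_arm(rows=[0,-0.1,0,0,0,-0.1,0,0,0,-0.1,0,0,0,-0.1,0,0])

```text
clock: 16.7
tcp_pos: [0.4279, 0.388, 0.1918]
orientation: [0.525, 3.097, 0.0]
contact_force: [0.3, 0.1, -0.4]
grip_width: 0.0149
gripper_force: 38.9
```

move_arm(rows=[-0.1,-0.05,0,0,-0.1,-0.05,1,0,-0.1,-0.05,1.7,0,-0.1,-0.05,2.3,0,-0.1,-0.05,2.9,0,-0.1,-0.05,2.9,0])

```text
clock: 17.45
tcp_pos: [0.4285, 0.3869, 0.1621]
orientation: [-0.525, -3.097, 0.001]
contact_force: [0.4, 0.1, -1.4]
grip_width: 0.0147
gripper_force: 38.9
```

Nib is inside the bore, no force. Continue.

move_arm(rows=[0,0,1,0,0,0,2,0,0,0,3,0,0,0,3.8,0,0,0,4.1,0,0,0,4.1,0,0,0,4.1,0])

```text
clock: 18.32
tcp_pos: [0.4288, 0.3872, 0.122]
orientation: [0.525, 3.097, 0.001]
contact_force: [0.6, -0.0, -0.3]
grip_width: 0.0151
gripper_force: 39.0
```

move_arm(rows=[0,0,0.1,0,0,0,0.1,0])

```text
clock: 18.58
tcp_pos: [0.4288, 0.3872, 0.1208]
orientation: [0.525, 3.097, 0.0]
contact_force: [0.9, 0.6, -0.1]
grip_width: 0.0149
gripper_force: 39.0
```

move_arm(rows=[0,0,0,0,0,0,0,0,0,0,0,0,0,0,0,0,0,0,0,0,0,0,0,0,0,0,0,0,0,0,0,0], fingers=1)

```text
clock: 19.58
tcp_pos: [0.4287, 0.3872, 0.1207]
orientation: [0.525, 3.097, 0.0]
contact_force: [0.9, 0.6, -0.2]
grip_width: 0.0852
gripper_force: 0.0
```

move_arm(rows=[0,0,-4,0,0,0,-9,0,0,0,-14,0,0,0,-14,0])

```text
clock: 20.08
tcp_pos: [0.4306, 0.3889, 0.2652]
orientation: [0.525, 3.093, 0.012]
contact_force: [0.1, 0.0, -0.8]
grip_width: 0.0853
gripper_force: 0.0
```

```bash
python3 - <<'E'
from h import *
p=r.camera_params("top");s=r.camera_params("scene")
t=lambda x,y:(410+(x-400)/4,247+y/4)
c=lambda x,y:(135+(x-400)/4,169+(y-300)/4)
for n,cam,f,free,hin in(("top",p,t,[(528,45),(647,30)],[(565,265),(688,245)]),("scene",s,c,[(495,476),(620,480)],[(557,368),(685,375)])):
    F=[at(cam,*f(*q),.0635) for q in free];H=[at(cam,*f(*q),.034) for q in hin]
    Fm,Hm=np.mean(F,0),np.mean(H,0); d=(Fm-Hm)[:2]; print(n,Fm,Hm,np.linalg.norm(d),np.linalg.norm((F[1]-F[0])),"pad",Fm[:2]-d/np.linalg.norm(d)*.0325,"ang",np.degrees(np.arctan2(d[1],d[0])))
o=r.get_obs();print(o["tcp_pos"],local((.47,-.39,.265)),o["joints"].round(2))
E
```

```text
top [ 0.51697935 -0.39210398  0.0635    ] [ 0.36946444 -0.4052394   0.034     ] 0.14809857827923692 0.08264124326016861 pad [ 0.48460744 -0.39498653] ang 5.08846525903014
scene [ 0.52510908 -0.3819334   0.0635    ] [ 0.37334318 -0.39721099  0.034     ] 0.152532923521604 0.08103363587704449 pad [ 0.49277251 -0.38518858] ang 5.748340005561193
[0.43056249 0.38886739 0.26521793] [-29.40974677 -72.22707222  -0.46330382] [-0.95  0.3   0.13  1.78 -0.05  1.06  0.44]
```

move_arm(rows=[-2.5,-5,0,0,-5,-10,0,0,-7.5,-15,0,0,-10,-20,0,0,-12.5,-25,0,0,-15,-30,0,0,-17.5,-35,0,0,-20,-40,0,0,-22.5,-45,0,0,-25,-50,0,0], fingers=0)

```text
clock: 21.32
tcp_pos: [0.4995, -0.1689, 0.2599]
orientation: [-0.524, -3.097, -0.0]
contact_force: [0.6, -0.1, -0.0]
grip_width: 0.0
gripper_force: 0.0
```

move_arm(rows=[-2.5,-5,0,0,-5,-10,0,0,-7.5,-15,0,0,-10,-19,0,0,-10,-19,0,0,-10,-19,0,0,-10,-19,0,0])

```text
clock: 22.2
tcp_pos: [0.5321, -0.3779, 0.2602]
orientation: [-0.522, -3.097, -0.002]
contact_force: [0.0, -0.6, -0.7]
grip_width: 0.0003
gripper_force: 0.0
```

```bash
python3 - <<'E'
from h import *
import pickle
im=r.grab_frame("wrist"); p=r.camera_params("wrist");cv2.imwrite("pics/w10.png",im);pickle.dump(p,open("w10.pkl","wb"))
o=r.get_obs(); print(o["clock"],o["tcp_pos"],o["orientation"],o["joints"].round(2),proj(p,(.486,-.393,.057)))
E
```

```text
22.25 [ 0.53214107 -0.37801118  0.26047063] [-5.21848578e-01 -3.09767601e+00 -1.59267859e-03] [ 0.13  0.47  0.55  1.62 -0.27  1.12  1.99] (np.float64(293.27878470252415), np.float64(173.95482731939776))
```

View pics/w10.png

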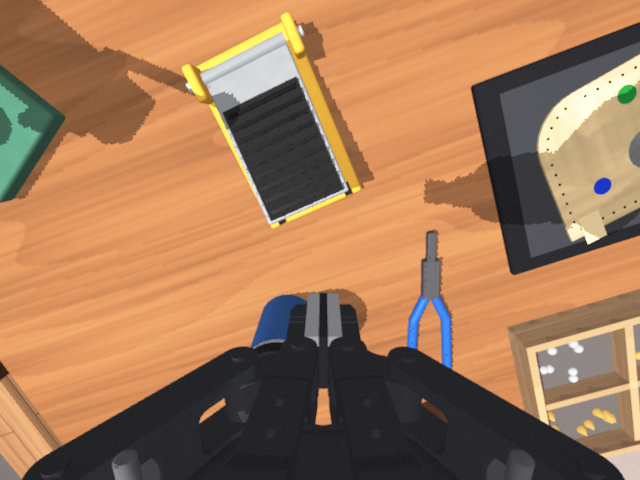

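```bash
python3 - <<'E'
from h import *
import pickle
p=pickle.load(open("w10.pkl","rb"))
F=[at(p,272,223,.0635),at(p,347,189,.0635)];H=[at(p,191,88,.03),at(p,301,32,.03)]
Fm,Hm=np.mean(F,0),np.mean(H,0); d=(Fm-Hm)[:2]; L=np.linalg.norm(d); d/=L
print(F,H,L,"pad",Fm[:2]-d*.0325,Hm[:2]+d*.1127,"tumbler",at(r.camera_params("top"),482,200,.124))
print(local((*(Fm[:2]-d*.0325),.08)))
E
```

```text
[array([ 0.52244724, -0.42812539,  0.0635    ]), array([ 0.51496332, -0.34969576,  0.0635    ])] [array([ 0.38135546, -0.45913204,  0.03      ]), array([ 0.3717584 , -0.34468646,  0.03      ])] 0.14274144008618578 pad [ 0.48634032 -0.39187017] [ 0.48878866 -0.39164629] tumbler [ 0.65335191 -0.46519475  0.124     ]
[ 3.86542204 -2.82722386 18.04604179]
```

move_arm(rows=[3,-2.2,4,0,3.8,-2.8,9,0,3.8,-2.8,14,0,3.8,-2.8,17,0,3.8,-2.8,17,0,3.8,-2.8,17,0,3.8,-2.8,17,0])

```text
clock: 23.12
tcp_pos: [0.4877, -0.3941, 0.0926]
orientation: [0.524, 3.095, -0.002]
contact_force: [-0.2, -0.8, -0.2]
grip_width: -0.0001
gripper_force: 0.0
```

move_arm(rows=[0,0.1,1.2,0,0,0.1,2,0,0,0.1,2.8,0,0,0.1,3.5,0,0,0.1,4.2,0,0,0.1,4.5,0,0,0.1,4.5,0])

```text
clock: 24.0
tcp_pos: [0.4901, -0.3922, 0.0479]
orientation: [0.522, 3.093, 0.002]
contact_force: [1.5, 6.0, 18.5]
grip_width: 0.0001
gripper_force: 9.5
```

move_arm(rows=[0,0,0.05,0,0,0,0.05,0,0,0,0.05,0,0,0,0.05,0])

```text
clock: 24.5
tcp_pos: [0.4901, -0.3923, 0.0478]
orientation: [0.522, 3.093, 0.002]
contact_force: [0.5, 6.6, 21.8]
grip_width: 0.0003
gripper_force: 11.2
```

move_arm(rows=[0,0,-1,0,0,0,-2.2,0,0,0,-4,0,0,0,-8,0,0,0,-13,0,0,0,-18,0,0,0,-18,0,0,0,-18,0,0,0,-18,0])

```text
clock: 25.62
tcp_pos: [0.4863, -0.3919, 0.2236]
orientation: [-0.524, -3.095, -0.002]
contact_force: [0.1, 0.1, -0.0]
grip_width: 0.0002
gripper_force: 0.0
```

```bash
python3 - <<'E'
from h import *
p=r.camera_params("top");a=cv2.imread("pics/top0.png");b=r.grab_frame("top");o=r.get_obs();print(o["clock"],o["tcp_pos"],o["contact_force"])
d=cv2.absdiff(a,b).max(2)
for n,(u,v) in dict(pen=(167,311),stand=(180,318),weight=(326,246),spool=(201,203),pliers=(412,200),mallet=(130,270),tumbler=(480,203)).items(): print(n,int((d[v-14:v+14,u-14:u+14]>50).sum()))
E
```

```text
25.675 [ 0.48635295 -0.39196959  0.22358608] [-0.3468471   0.59842251 -0.12344662]
pen 17
stand 25
weight 148
spool 0
pliers 0
mallet 0
tumbler 12
```

```bash
python3 - <<'E'
from h import *
a=cv2.imread("pics/top0.png");b=r.grab_frame("top")
for i in(a,b):
    print(i[234:262:2,314:342:2].min(2))
    print("pen",i[303:321:2,160:180:2].max(2))
E
```

```text
[[161 163 162 161 160 159 159 158 159 161 164 171 174 180]
 [161 160 159 158 159 160 161 162 163 168 172 171 172 157]
 [159 160 161 160 168 175 176 174 173 169 168 167 170 155]
 [163 162 148 154 167 129 105 131 173 175 170 171 172 183]
 [161 137 125 161  83  36  33  38  97 179 178 177 179 182]
 [144 108 147 134  37  33  34  33  41 147 184 183 183 185]
 [143 108 152 116  35  35  33  32  37 130 184 185 181 196]
 [146 111 136 138  46  33  32  33  62 162 188 190 189 192]
 [158 119 118 149 120  64  44  70 136 178 183 180 180 186]
 [170 143 120 116 154 153 144 160 167 171 189 188 186 184]
 [167 165 161 141 136 138 141 147 160 183 191 182 178 178]
 [184 188 186 173 163 160 160 161 168 189 190 183 177 187]
 [188 189 190 188 170 163 163 163 171 184 182 181 178 179]
 [188 190 194 183 173 162 160 158 160 172 174 173 175 185]]
pen [[130 121 124 126 125 121 118 116 113 113]
 [124 125 125 122 117 115 114 113 114 115]
 [120 121 138 153 128 112 115 114 114 116]
 [ 86 116 189 201 167 104 117 105 108 118]
 [ 75 102 190 202 165 108 128 111  89 113]
 [ 81  82 118 137 103 115 132 130  94 100]
 [113 110  
[... 637 characters left out ...]
113 112 113]
 [174 147 123 121 159 157 147 163 155 115 112 112 112 112]
 [171 169 165 145 138 130 132 128 111 112 112 112 112 112]
 [188 192 190 178 163 122 112 112 111 111 113 112 110 111]
 [192 194 194 191 150 115 113 112 111 109 110 110 110 111]
 [193 194 196 172 126 111 109 109 108 109 110 111 111 114]]
pen [[134 125 128 130 128 125 121 119 117 118]
 [127 130 128 125 121 119 118 117 118 118]
 [126 124 127 124 116 118 119 118 118 119]
 [107 139 192 182 114 117 117 108 112 121]
 [ 80 163 207 202 138 123 131 100  88 116]
 [ 83 130 181 170 113 132 136 130  82 104]
 [108  99 102  90 106 121 128 123  79 105]
 [120 122 124 123 122 114 100  89  96 115]
 [123 127 127 122 119 116 113 115 119 122]]
```

```bash
python3 -c "
from bench import r
print(r.hand_in())"
```

```text
the job is handed in; nothing more can be done
None
```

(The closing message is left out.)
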